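# Lift the glued clothes peg out of its clamp with tongs

## Robot

A 6-joint arm with a two-finger parallel gripper is mounted at the origin on a cart in front of the work surface, level with it; the furniture and walls round the work are solid. World frame = base frame: x ahead of the robot, y to its left, z up, the work surface at z = 0. Lengths are in m, angles in degrees, forces in N, time in s.
With the tool pointing down it reaches from about 0.3 to 0.75 m from the base axis. Payload 8.5 kg.
Tool frame: the origin (TCP) lies on the centre line of the jaws, within the pads' length; the fingertips stand 11 mm ahead of it and the grasp point (between the pads) lies 8 mm behind it; x points along the fingers, y is the direction in which the jaws open and shut, and the axes are right-handed (so a half turn about x gives the same grasp; the last joint's range is limited). The gripper opens to 85 mm and grips with 20 to 120 N. Pads are 22 mm wide; open, the fingers measure 114 mm over their backs; the gripper's body (76 mm by 85 mm) begins 54 mm behind the grasp point. The pads swing forward as they close: fully open they stand 13 mm farther back than shut.
Start: joints at [-88.94, 21.807, 74.336, -0, 83.858, -12.336], TCP at [0.127, -0.535, 0.242] pointing down, gripper open.
Joint ranges: [-178.18, 178.18], [-50.72, 133.34], [12.68, 142.11], [-81.47, 261.47], [9.98, 163.14], [-165.26, 165.26]. Speed limits (degrees/s): [136.94, 136.94, 180, 180, 180, 180].

## Interface

Orientations are given as a 3x3 rotation matrix whose columns are the frame's x, y, z axes.
In Python, from rig import env gives the robot as it stands.
- The arm moves only by the tool carry_out, never from a script. Its argument "motion" is a list that holds one entry, the list of rows, each a list of 7 numbers: the shift along the tool's x, y, z in cm, then the turn, a rotation vector about the tool's x, y, z in rad, then the finger opening in cm, from 0 to 8.54. A call has 1 to 5 rows; each row is the pose to reach, as a shift and turn from the pose commanded when the call began, along the tool's axes at that moment; what a row does not reach only later rows make up. A row lasts 1/12 s, in which the tool goes at most 41.7 mm and 7.16 degrees, less where a joint would pass 70% of its speed; a pose out of reach is approached as far as the arm can. A call with a gripper value outside its range is refused whole. The fingers move at their own pace and stop on an object; "grip_force" is the grip in N (left out, the last holds). Time passes only in rows, so rows that repeat a pose let the fingers close. It gives the time, the measured TCP pose, the force and the opening at its end, in the units of the state.
- env.observe(): the state, without advancing time (a new reading comes with each control period).
- env.get_image(name): name is "side" or "top" or "wrist"; returns a dict with "image" (400x640x3 uint8, red, green, blue), "fov_y" (degrees; the focal length in pixels is half the picture's height over the tangent of half this angle, whatever the lens; pixels are square), "cx", "cy" (the principal point, pixels), "R" (3x3) and "t" (3): a world point X has camera coordinates R X + t. Camera axes: x right, y down, z forward; pixel columns grow to the right and rows downward; lengths in m; the calibration is good to about 2 mm. A picture is of the moment at which its call begins. There is no depth.
- env.close_job(): hands the job in, once; it reports no verdict.
The state is a dict: "time_s": time; "q": joint angles; "qvel": joint speeds; "joint_efforts": joint torques, N m; "position": TCP position; "tool_rot": TCP orientation; "ft_force": force on the tool from outside, world axes, zero at the start; "wrist_torque": the same for the moment, N m; "grip_width": finger opening in m.
Only numpy, scipy, OpenCV 4.12 (cv2) and the standard library are available. Lean on these libraries where they do the work, as an engineer would, in place of code of your own. Each camera call takes 0.05 s, during which the arm holds its last target. There are 200 camera calls.

## Task

The mended clothes peg in the small gluing clamp is finished but still tacky, so only the tongs may touch it. Slide the clamp's jaw back by its upright black handle until it is nearly or fully open and leave it so; then take the tongs from their rest, squeeze them shut on the end of the peg that sticks out of the clamp, lift the peg about ten centimetres above its bed, and finish while still holding it up there in the squeezed tongs. Leave the spare peg, the white dosing cup and the standing thread spool where they are.

Things in the scene. Friction and masses are not known exactly. Their poses are not given: they have to be found in the camera images.
- clamp: Fixed grey gluing clamp; origin under the centre of its bed at worktop height. -x is its front, y runs across the jaws. Base 90 (x) x 140 (y -97 to +43) x 12 mm; bed x -18 to +18, top 45 mm up. Fixed jaw y 8 to 30, 60 mm high; sliding jaw on the -y side, x -15 to +15. In front of x = -23 mm only the 12 mm base. The peg's long end sticks out at the front, where the tongs come from.
- clamp_jaw (a joint): Sliding jaw: 0 = shut on the peg, grows as the jaw slides to the clamp's -y, stop at 0.045 m. Dry friction about 3 N, stays where it is left. While shut, its steel lip (58 to 62 mm up) overhangs the peg's edge and keeps it in.
- jaw_handle (a point): Point in the black upright handle of the sliding jaw, 90 mm above the worktop; axes as the clamp's. The handle is 24 mm (clamp x) by 12 mm (clamp y), from 70 to 106 mm up; pinch it from above. Shut, it stands 32 mm to the clamp's -y side of the bed's centre.
- peg_center (a point): Centre of the wooden clothes peg in the clamp, 72 mm long (own y axis, along the clamp's x, either way round), 15 wide, 12 high, 10 to 18 g, flat sides. It lies 6 to 14 mm in front (clamp -x) of the bed's centre, 51 mm up, so 24 mm or more of its front end sticks out over nothing.
- tongs_grip (a point): Middle between the two black grip pads of the steel tongs, half-way up, 42 mm above the worktop on the rest. Axes: x from pivot to tips, y across, z up. Pivot 95 mm behind, tips end 111 mm ahead. Grip pads 44 mm long, 20 mm high; over their outsides 57 mm when open, 34 mm when shut on something 15 mm wide. About 80 g, centre of mass within 15 mm.
- tongs_tip (a point): Point in the middle between the tips' two rubber pads (each 20 mm long, 18 mm high), 101 mm ahead of tongs_grip. The pads stand 62 mm apart with the tongs open, about 42 mm when the grip pads are squeezed to 47 mm, 15 mm when squeezed to 34 mm.
- tongs_left: Left arm (tongs +y), origin at its pivot, 95 mm behind tongs_grip; geared to the right arm. Sprung open: 3.5 N at the grip pads begins to close them, 7 N brings the tips to 15 mm apart. Half squeezed, the spring presses the pads against the gripper's fingers (5 N), enough to lift and carry the tongs.
- tongs_rest: Fixed low wooden rest for the tongs: 135 x 70 mm base 8 mm thick with two crossbars 104 mm wide, 32 mm high with 46 mm high ends, 50 mm behind and 55 mm ahead of its centre. Origin under its centre, x toward the tongs' tips. At the back of the worktop, near x 0.73, y -0.04, stands a tall soap dispenser with a spout to the front: carry things past it at x below 0.55.
- spare_peg_center (a point): Centre of another clothes peg lying on the worktop, 72 x 15 x 12 mm; leave it.
- cap_center (a point): Centre of a white dosing cup, 65 mm across, 40 mm high; leave it.
- spool_center (a point): Centre of a standing thread spool, 25 mm across, 43 mm high; leave it.
- glued_peg: The same peg as peg_center, origin at the centre of its underside (6 mm below peg_center).
- tongs: The whole tongs, origin 10 mm below tongs_grip, same axes.
- tongs_right: Right arm (tongs -y side), origin at its pivot 95 mm behind tongs_grip.

How it is judged:
By the outcome, as a careful person would: the job done as asked, in the order asked, and still so for the second after the job is handed in, while the arm keeps its last pose, push and grip.
It also fails if it takes over 58 s, if anything falls off the work surface, if the arm or the gripper's body presses on something with over 40 N, if the wrist force passes 120 N, or if a joint passes its speed limit or range.

## Working session

There is one attempt and no reset: what is moved stays moved. The work goes in short steps, Python scripts to look and compute and a tool call to move; the robot and the scene stay as the last step left them, time stands still between calls to the robot, and variables do not carry over. Pictures are saved under pics/ and viewed, on a budget of 10 in all, crops included, one or two more only if the job needs it, and the job is handed in when it is done.

Besides the shell and the picture viewer there is one more tool, called after "Call:" in YAML: its name, and indented under it one key for each argument. carry_out: Moves the arm, as the interface text tells. Its arguments: {"type":"object","properties":{"motion":{"type":"array","items":{"type":"array","items":{"type":"array","items":{"type":"number"}}}},"grip_force":{"type":"number"}},"required":["motion"]}

```bash
ls; mkdir -p pics; cat > h.py <<'E'
import numpy as np, cv2
from rig import env
def snap(n,f):
    d=env.get_image(n); cv2.imwrite('pics/'+f,d['image'][:,:,::-1]); np.savez('pics/'+f[:-4]+'.npz',**d); return d
def K(d): 
    f=200/np.tan(np.radians(d['fov_y'])/2); return f,float(d['cx']),float(d['cy'])
def ray(d,u,v):
    f,cx,cy=K(d); R=np.array(d['R']); t=np.array(d['t'])
    return -R.T@t, R.T@np.array([(u-cx)/f,(v-cy)/f,1])
def plane(d,u,v,z):
    c,r=ray(d,u,v); return c+r*(z-c[2])/r[2]
def proj(d,X):
    f,cx,cy=K(d); p=np.array(d['R'])@X+d['t']; return np.array([cx+f*p[0]/p[2],cy+f*p[1]/p[2]])
E
python3 - <<'E'
from h import *
for n in('top','side'):
    d=snap(n,n+'1.png'); print(n,K(d),plane.__name__,(-np.array(d['R']).T@d['t']).round(3))
s=env.observe(); print(s['time_s'],s['position'],np.round(s['tool_rot'],3),s['grip_width'])
E
```

```text
pics
top (np.float64(451.35323895464705), 321.4177780130283, 196.5030505106284) plane [ 0.425 -0.066  1.292]
side (np.float64(409.4556039816952), 326.50938708962786, 197.15801946987168) plane [0.325 0.886 0.753]
0.1 [ 0.12741459 -0.53477223  0.24176868] [[ 0.     0.232 -0.973]
 [ 0.001 -0.973 -0.232]
 [-1.    -0.001 -0.   ]] 0.08544227922042502
```

View pics/top1.png

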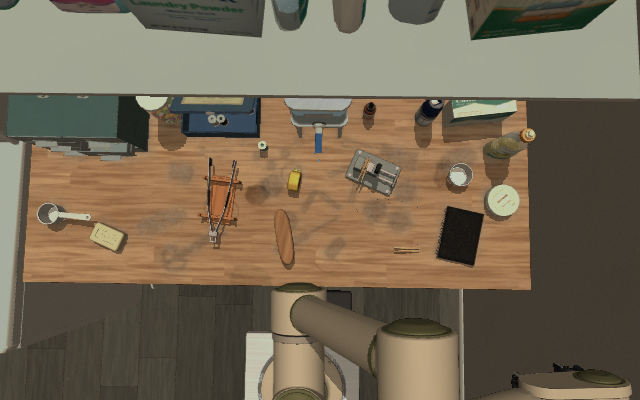

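View pics/side1.png

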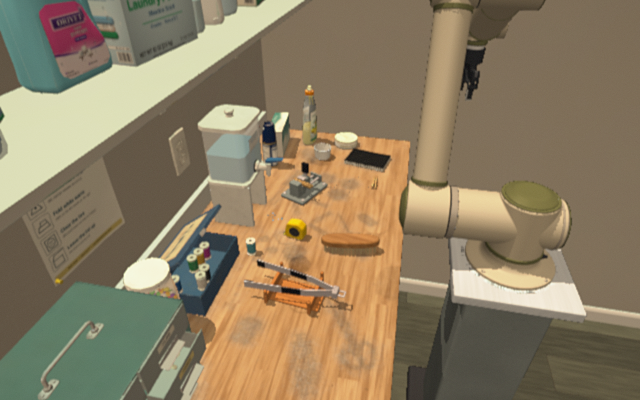

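The top view shows the tongs at (220,200) with the pivot near (213,240), and the clamp at (373,173). The spare peg is at (406,250), the cup at (460,175) and the spool at (263,148). The side view shows the clamp at (305,187) and the tongs at (295,285). I'll enlarge both.

```bash
python3 - <<'E'
from h import *
a=cv2.imread('pics/top1.png'); b=cv2.imread('pics/side1.png')
def c(i,x,y,w,h): return cv2.resize(i[y:y+h,x:x+w],(400,300),interpolation=cv2.INTER_CUBIC)
m=np.vstack([np.hstack([c(a,333,140,80,60),c(a,161,152,120,90)]),np.hstack([c(b,265,150,80,60),c(b,240,240,120,90)])])
cv2.imwrite('pics/m1.png',m)
E
```

```text
(no output)
```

View pics/m1.png

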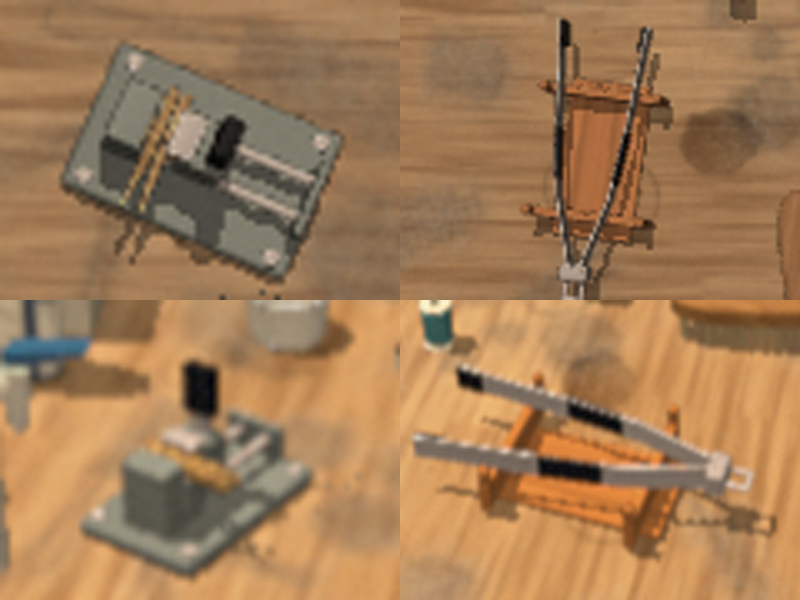

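The crops show the clamp base corners (≈358,148; 401,167; 390,197; 346,177), the handle top at (378,168), and the peg end sticking out toward the lower left. The tongs' pivot is at ≈(213,234), with tips at (210,161) and (235,163).

```bash
python3 - <<'E'
from h import *
d=dict(np.load('pics/top1.npz')); b=dict(np.load('pics/side1.npz'))
def tri(u1,u2):
    c1,r1=ray(d,*u1);c2,r2=ray(b,*u2); A=np.c_[r1,-r2]; s=np.linalg.lstsq(A,c2-c1,rcond=None)[0]
    return ((c1+r1*s[0]+c2+r2*s[1])/2).round(4), np.linalg.norm(c1+r1*s[0]-c2-r2*s[1]).round(4)
P=[plane(d,333+x/5,140+y/5,.012) for x,y in((125,42),(342,133),(283,283),(63,183))]
P=np.array(P); print(P.round(4)); 
cen=P.mean(0); yv=(P[0]-P[1]+P[3]-P[2])[:2]; yv/=np.linalg.norm(yv); xv=np.array([yv[1],-yv[0]])
print('clamp x',xv,'y',yv,'lens',[np.linalg.norm(P[i]-P[(i+1)%4]).round(3) for i in range(4)],'origin',cen[:2]+yv*.027, 'handle pred',cen[:2]-yv*.005)
print('handle top',plane(d,333+225/5,140+142/5,.106))
print('peg front end', plane(d,333+128/5,140+202/5,.057),'back',plane(d,333+182/5,140+97/5,.057))
q=lambda x,y:(161+x*.3,152+y*.3)
for n,x,y,z in(('padL',158,145,.052),('padR',221,155,.052),('piv',173,271,.05),('tipL',164,32,.05),('tipR',244,38,.05)): print(n,plane(d,*q(x,y),z).round(4))
s=lambda x,y:(240+x*.3,240+y*.3)
print('handle tri',tri((333+225/5,140+142/5),(265+200/5,150+70/5)))
E
```

```text
[[ 0.674  -0.1516  0.012 ]
 [ 0.6229 -0.2759  0.012 ]
 [ 0.5364 -0.2424  0.012 ]
 [ 0.592  -0.1169  0.012 ]]
clamp x [ 0.9195906  -0.39287802] y [0.39287802 0.9195906 ] lens [np.float64(0.134), np.float64(0.093), np.float64(0.137), np.float64(0.089)] origin [ 0.6169637  -0.17188309] handle pred [ 0.6043916  -0.20130999]
handle top [ 0.60274023 -0.19866306  0.106     ]
peg front end [ 0.57608256 -0.15097259  0.057     ] back [ 0.63488043 -0.18032144  0.057     ]
padL [0.5291 0.2635 0.052 ]
padR [0.5215 0.2108 0.052 ]
piv [0.4251 0.2478 0.05  ]
tipL [0.6242 0.2624 0.05  ]
tipR [0.62   0.1952 0.05  ]
handle tri (array([ 0.6051, -0.1992,  0.0994]), np.float64(0.0028))
```

```bash
cat >> h.py <<'E'
from scipy.spatial.transform import Rotation as Ro
def go(p,yaw):
    "shift (cm) and turn (rad) in the tool frame to TCP p, tool down, tool-y heading yaw (deg)"
    s=env.observe(); R=np.array(s['tool_rot']); a=np.radians(yaw)
    y=np.array([np.cos(a),np.sin(a),0]); x=np.array([0,0,-1.]); T=np.c_[x,y,np.cross(x,y)]
    print('t',round(s['time_s'],2),'pos',np.round(s['position'],4),'yaw',np.degrees(np.arctan2(R[1,1],R[0,1])).round(1),'F',np.round(s['ft_force'],1),'w',round(s['grip_width'],4),'q',np.round(s['q'],0))
    print('shift',(100*R.T@(np.array(p)-s['position'])).round(2),'turn',Ro.from_matrix(R.T@T).as_rotvec().round(3))
E
python3 -c "
from h import *
go([.60,-.2,.24],-113.1)"
```

```text
t 0.1 pos [ 0.1274 -0.5348  0.2418] yaw -76.6 F [ 0.  -0.6  0.6] w 0.0854 q [-89.  22.  74.   0.  84. -12.]
shift [  0.22 -21.62 -53.73] turn [0.637 0.    0.001]
```

Call:
carry_out:
  motion:
    - [[0,-21.6,-53.7,0.637,0,0,8.5],[0,-21.6,-53.7,0.637,0,0,8.5],[0,-21.6,-53.7,0.637,0,0,8.5],[0,-21.6,-53.7,0.637,0,0,8.5],[0,-21.6,-53.7,0.637,0,0,8.5]]

```text
time_s: 0.52
position: [0.2857, -0.423, 0.2421]
tool_rot: [[-0.0, -0.341, -0.94], [0.001, -0.94, 0.341], [-1.0, -0.001, 0.0]]
ft_force: [0.3, -0.6, 0.8]
grip_width: 0.0854
```

```bash
python3 -c "
from h import *
go([.60,-.2,.24],-113.1)"
```

```text
t 0.52 pos [ 0.2857 -0.423   0.2421] yaw -110.0 F [ 0.3 -0.6  0.8] w 0.0854 q [-69.  18.  80.   0.  82.  41.]
shift [  0.22 -31.68 -21.93] turn [0.055 0.    0.001]
```

Call:
carry_out:
  motion:
    - [[0,-31.4,-21.7,0.02,0,0,8.5],[0,-31.4,-21.7,0.02,0,0,8.5],[0,-31.4,-21.7,0.02,0,0,8.5],[0,-31.4,-21.7,0.02,0,0,8.5],[0,-31.4,-21.7,0.02,0,0,8.5]]

```text
time_s: 0.93
position: [0.455, -0.301, 0.2422]
tool_rot: [[-0.0, -0.355, -0.935], [0.0, -0.935, 0.355], [-1.0, -0.0, 0.0]]
ft_force: [0.8, -0.4, 0.7]
grip_width: 0.0854
```

```bash
python3 -c "
from h import *
go([.60,-.2,.24],-113.1)"
```

```text
t 0.93 pos [ 0.455  -0.301   0.2422] yaw -110.8 F [ 0.8 -0.4  0.7] w 0.0854 q [-46.  21.  75.  -0.  84.  65.]
shift [  0.21 -14.59  -9.98] turn [0.041 0.    0.   ]
```

Call:
carry_out:
  motion:
    - [[0,-14.4,-9.8,0.04,0,0,8.5],[0,-14.4,-9.8,0.04,0,0,8.5],[0,-14.4,-9.8,0.04,0,0,8.5],[0,-14.4,-9.8,0.04,0,0,8.5],[0,-14.4,-9.8,0.04,0,0,8.5]]

```text
time_s: 1.35
position: [0.5999, -0.1986, 0.2412]
tool_rot: [[0.0, -0.387, -0.922], [0.002, -0.922, 0.387], [-1.0, -0.002, 0.0]]
ft_force: [0.0, 0.0, -0.6]
grip_width: 0.0849
```

```bash
python3 -c "
from h import *
go([.60,-.2,.24],-113.1)
d=snap('wrist','w1.png'); print(K(d),proj(d,np.array([.603,-.2,.106])))"
```

```text
t 1.35 pos [ 0.5999 -0.1986  0.2412] yaw -112.8 F [ 0.   0.  -0.6] w 0.0849 q [-29.  30.  60.   0.  90.  84.]
shift [ 0.12  0.12 -0.06] turn [0.006 0.001 0.002]
(np.float64(285.40987298607973), 320.5335674083707, 196.73744173364616) [320.37407475 185.40663878]
```

View pics/w1.png

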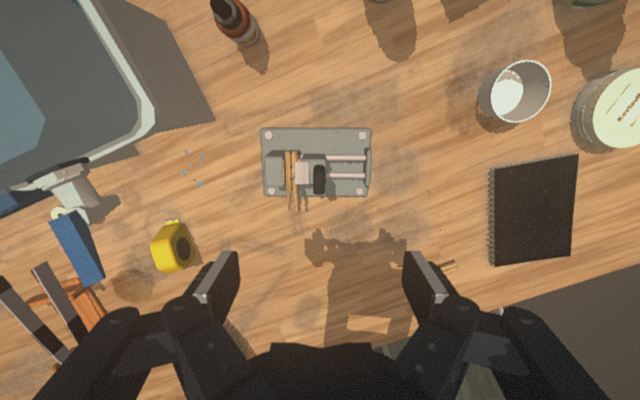

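The wrist view shows the clamp square to the gripper: base corners (261,128), (371,128), (369,197), (263,197), the handle at (319,180) and the peg at (292,180). Measuring it by colour.

```bash
python3 - <<'E'
from h import *
d=dict(np.load('pics/w1.npz')); im=d['image']; g=im.max(2).astype(int)
sub=g[120:205,255:380]
m=((sub<45)).astype(np.uint8); n,l,s,c=cv2.connectedComponentsWithStats(m)
for i in range(1,n):
    if s[i,4]>30: print(s[i],c[i]+[255,120])
k=1+np.argmax(s[1:,4]); r=cv2.minAreaRect(np.argwhere(l==k)[:,::-1].astype(np.float32)+[255,120]) if 0 else None
x0,y0,w,h,_=s[k]; x0+=255;y0+=120
print('handle box',x0,y0,w,h); 
C,_=ray(d,320,200); print('cam',C)
print('top-edge row, z106',plane(d,x0+w/2,y0,.106),'bottom row z106?',plane(d,x0+w/2,y0+h,.106), plane(d,x0+w/2,y0+h,.07))
P=np.array([plane(d,u,v,.012) for u,v in((261,128),(371,128),(369,197),(263,197))]); cen=P.mean(0)
yv=(P[0]-P[1]+P[3]-P[2])[:2]; yv/=np.linalg.norm(yv); xv=np.array([yv[1],-yv[0]])
print('yaw y',np.degrees(np.arctan2(yv[1],yv[0])),'lens',[np.linalg.norm(P[i]-P[(i+1)%4]).round(3) for i in range(4)],'orig',cen[:2]+yv*.027,'handle',cen[:2]-yv*.005)
hs=cv2.cvtColor(im,cv2.COLOR_RGB2HSV)[145:215,282:302]
print(im[200,285:305].tolist())
E
```

```text
Traceback (most recent call last):
ValueError: attempt to get argmax of an empty sequence
```

```bash
python3 - <<'E'
from h import *
d=dict(np.load('pics/w1.npz')); im=d['image']; g=im.max(2).astype(int)
print(g[180,310:332],g[160:200:2,320])
sub=g[150:205,308:332]
m=((sub<75)).astype(np.uint8); n,l,s,c=cv2.connectedComponentsWithStats(m)
k=1+np.argmax(s[1:,4]); x0,y0,w,h,_=s[k]; x0+=308;y0+=150
print('handle box',x0,y0,w,h); 
C,_=ray(d,320,200); print('cam',C)
print(plane(d,x0+w/2,y0,.106),plane(d,x0+w/2,y0+h,.106), plane(d,x0+w/2,y0+h,.07))
P=np.array([plane(d,u,v,.012) for u,v in((261,128),(371,128),(369,197),(263,197))]); cen=P.mean(0)
yv=(P[0]-P[1]+P[3]-P[2])[:2]; yv/=np.linalg.norm(yv); xv=np.array([yv[1],-yv[0]])
print('yaw y',np.degrees(np.arctan2(yv[1],yv[0])),'lens',[np.linalg.norm(P[i]-P[(i+1)%4]).round(3) for i in range(4)],'orig',cen[:2]+yv*.027,'handle',cen[:2]-yv*.005)
E
```

```text
[141 155 149  94  68  73  79  73  72  74  70  73  71  69  73  82 105 114
 112 115 106 109] [151 160 119  69  63  64  67  68  71  71  70  72  71  79  70  72  73  98
 127 197]
handle box 314 166 11 28
cam [ 0.67368134 -0.23009913  0.37260203]
[ 0.6210005  -0.20665976  0.106     ] [ 0.59524937 -0.19581452  0.106     ] [ 0.58465849 -0.19118498  0.07      ]
yaw y 67.23741642191102 lens [np.float64(0.136), np.float64(0.09), np.float64(0.141), np.float64(0.09)] orig [ 0.61722152 -0.17044777] handle [ 0.60484029 -0.19995548]
```

The handle comes out at (0.605, −0.200) from both the base corners and the mask, and the clamp +y heading is 67.2°. Descending now.

```bash
python3 -c "
from h import *
go([.605,-.2,.084],-112.8)"
```

```text
t 1.4 pos [ 0.5989 -0.1997  0.2411] yaw -112.8 F [-0.9  0.5 -1.7] w 0.0849 q [-29.  30.  60.   0.  90.  84.]
shift [15.71 -0.19 -0.59] turn [0.    0.001 0.001]
```

Call:
carry_out:
  motion:
    - [[3,-0.2,-0.6,0,0,0,5],[6,-0.2,-0.6,0,0,0,4.5],[9,-0.2,-0.6,0,0,0,4.5],[12,-0.2,-0.6,0,0,0,4.5],[14,-0.2,-0.6,0,0,0,4.5]]

```text
time_s: 1.82
position: [0.6008, -0.2037, 0.0993]
tool_rot: [[-0.004, -0.393, -0.92], [0.002, -0.92, 0.393], [-1.0, -0.0, 0.004]]
ft_force: [0.7, 0.5, -0.0]
grip_width: 0.0455
```

```bash
python3 -c "
from h import *
go([.605,-.2,.084],-112.8)"
```

```text
t 1.82 pos [ 0.6008 -0.2037  0.0993] yaw -113.1 F [ 0.7  0.5 -0. ] w 0.0455 q [-29.  37.  72.  -0.  71.  84.]
shift [ 1.53 -0.5  -0.25] turn [-0.005  0.004  0.   ]
```

Call:
carry_out:
  motion:
    - [[1.5,-0.1,0,0,0,0,4.5],[1.5,-0.1,0,0,0,0,4.5]]

```text
time_s: 1.98
position: [0.6008, -0.2024, 0.0839]
tool_rot: [[-0.006, -0.393, -0.92], [0.003, -0.92, 0.393], [-1.0, -0.001, 0.007]]
ft_force: [-0.7, 0.1, 0.6]
grip_width: 0.0449
```

```bash
python3 -c "
from h import *
go([.605,-.2,.084],-112.8)"
```

```text
t 1.98 pos [ 0.6008 -0.2024  0.0839] yaw -113.1 F [-0.7  0.1  0.6] w 0.0449 q [-29.  38.  72.  -0.  70.  84.]
shift [-0.01 -0.39 -0.29] turn [-0.006  0.007  0.001]
```

Call:
carry_out:
  motion:
    - [[0,-0.3,-0.3,0,0,0,4.5],[0,-0.3,-0.3,0,0,0,0.8],[0,-0.3,-0.3,0,0,0,0.8],[0,-0.3,-0.3,0,0,0,0.8],[0,-0.3,-0.3,0,0,0,0.8]]
  grip_force: 40

```text
time_s: 2.4
position: [0.6074, -0.2011, 0.0888]
tool_rot: [[0.002, -0.392, -0.92], [-0.001, -0.92, 0.392], [-1.0, 0.0, -0.003]]
ft_force: [-0.3, 0.0, 5.8]
grip_width: 0.0112
```

```bash
python3 -c "
from h import *
s=env.observe();p=np.array(s['position'])
go(p+.044*np.array([-.387,-.922,0]),-112.8)"
```

```text
t 2.4 pos [ 0.6074 -0.2011  0.0888] yaw -113.1 F [-0.3  0.   5.8] w 0.0112 q [-29.  38.  71.   0.  70.  84.]
shift [ 0.    4.4  -0.02] turn [-0.004 -0.003 -0.   ]
```

Call:
carry_out:
  motion:
    - [[-0.1,1,0,0,0,0,0.8],[-0.2,2,0,0,0,0,0.8],[-0.2,3,0,0,0,0,0.8],[-0.2,3.9,0,0,0,0,0.8],[-0.2,4.4,0,0,0,0,0.8]]

```text
time_s: 2.82
position: [0.5901, -0.2415, 0.0887]
tool_rot: [[0.002, -0.392, -0.92], [0.002, -0.92, 0.392], [-1.0, -0.002, -0.001]]
ft_force: [18.6, 25.1, -5.9]
grip_width: 0.0113
```

```bash
python3 -c "
from h import *
p=np.array([.6074,-.2011,.0888]); go(p+.044*np.array([-.387,-.922,0]),-112.8)
snap('wrist','w2.png')"
```

```text
t 2.82 pos [ 0.5901 -0.2415  0.0887] yaw -113.1 F [18.6 25.1 -5.9] w 0.0113 q [-33.  38.  72.   0.  70.  80.]
shift [-0.01  0.   -0.04] turn [-0.005 -0.001  0.002]
```

The reaction force of about 31 N shows the jaw is at its stop. Next I ease off a little, release and rise.

Call:
carry_out:
  motion:
    - [[0,-0.15,0,0,0,0,0.8],[0,-0.15,0,0,0,0,3.5],[0,-0.15,0,0,0,0,3.5],[-3,-0.15,0,0,0,0,3.5],[-6,-0.15,0,0,0,0,3.5]]

```text
time_s: 3.28
position: [0.5894, -0.2395, 0.1489]
tool_rot: [[-0.004, -0.392, -0.92], [0.002, -0.92, 0.392], [-1.0, -0.001, 0.004]]
ft_force: [0.4, -0.7, -0.2]
grip_width: 0.0348
```

Call:
carry_out:
  motion:
    - [[-4,0,0,0,0,0,5],[-8,0,0,0,0,0,8.5],[-12,0,0,0,0,0,8.5],[-13,0,0,0,0,0,8.5]]

```text
time_s: 3.62
position: [0.591, -0.2403, 0.2871]
tool_rot: [[0.009, -0.391, -0.92], [-0.006, -0.92, 0.391], [-1.0, 0.002, -0.011]]
ft_force: [0.6, 0.4, 1.1]
grip_width: 0.0809
```

```bash
python3 -c "
from h import *
go([.45,.2,.26],-95.5)
d=snap('wrist','w3.png');snap('top','t3.png')"
```

```text
t 3.62 pos [ 0.591  -0.2403  0.2871] yaw -113.0 F [0.6 0.4 1.1] w 0.0809 q [-33.  29.  54.  -0.  96.  80.]
shift [  2.3  -35.    30.24] turn [-0.306 -0.011 -0.004]
```

View pics/w3.png

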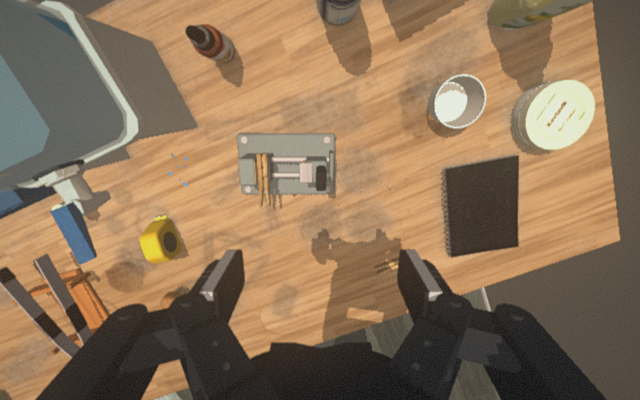

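The jaw is fully open, with the handle at (321,177) by the right end of the base. The peg is undisturbed at (263,180), and the tongs are at the left edge. Next I locate the peg from this view and move to the tongs.

```bash
python3 - <<'E'
from h import *
d=dict(np.load('pics/w3.npz')); im=d['image']
c=im[140:220,235:300]; h=cv2.cvtColor(c,cv2.COLOR_RGB2HSV)
m=((h[...,1]>90)&(h[...,2]>110)).astype(np.uint8)
o=np.array([.617,-.1707]); yv=np.array([.387,.922]); xv=np.array([.922,-.387])
for v in range(150,214,3):
    u=np.where(m[v-140,15:45])[0]
    if len(u):
        a=[plane(d,250+k,v,.057)[:2]-o for k in (u[0],u[-1]+1)]
        print(v,250+u[0],250+u[-1],[ (round(1000*q@xv,1),round(1000*q@yv,1)) for q in a])
E
```

```text
156 256 266 [(np.float64(21.1), np.float64(6.9)), (np.float64(21.0), np.float64(-7.1))]
159 256 267 [(np.float64(17.2), np.float64(7.2)), (np.float64(17.2), np.float64(-8.1))]
162 254 267 [(np.float64(13.4), np.float64(10.1)), (np.float64(13.3), np.float64(-7.9))]
165 254 267 [(np.float64(9.5), np.float64(10.4)), (np.float64(9.4), np.float64(-7.6))]
168 254 267 [(np.float64(5.6), np.float64(10.7)), (np.float64(5.5), np.float64(-7.4))]
171 255 267 [(np.float64(1.6), np.float64(9.7)), (np.float64(1.5), np.float64(-7.2))]
174 255 268 [(np.float64(-2.4), np.float64(10.0)), (np.float64(-2.5), np.float64(-8.2))]
177 255 268 [(np.float64(-6.4), np.float64(10.3)), (np.float64(-6.5), np.float64(-8.0))]
180 256 268 [(np.float64(-10.4), np.float64(9.2)), (np.float64(-10.5), np.float64(-7.7))]
183 258 268 [(np.float64(-14.5), np.float64(6.9)), (np.float64(-14.5), np.float64(-7.5))]
186 258 268 [(np.float64(-18.5), np.float64(7.2)), (np.float64(-18.6), np.float64(-7.3))]
189 259 268 [(np.float64(-22.7), np.float64(6.2)), (np.float64(-22.7), np.float64(-7.0))]
192 259 269 [(np.float64(-26.8), np.float64(6.5)), (np.float64(-26.9), np.float64(-8.1))]
195 250 279 [(np.float64(-30.9), np.float64(18.7)), (np.float64(-31.1), np.float64(-21.1))]
198 250 279 [(np.float64(-35.1), np.float64(19.1)), (np.float64(-35.3), np.float64(-20.9))]
201 250 279 [(np.float64(-39.3), np.float64(19.4)), (np.float64(-39.5), np.float64(-20.7))]
204 250 279 [(np.float64(-43.5), np.float64(19.7)), (np.float64(-43.8), np.float64(-20.5))]
207 250 279 [(np.float64(-47.8), np.float64(20.1)), (np.float64(-48.0), np.float64(-20.3))]
210 250 279 [(np.float64(-52.1), np.float64(20.4)), (np.float64(-52.4), np.float64(-20.1))]
213 250 279 [(np.float64(-56.5), np.float64(20.8)), (np.float64(-56.7), np.float64(-19.9))]
```

Call:
carry_out:
  motion:
    - [[2,-35,30.2,-0.306,0,0,8.5],[2,-35,30.2,-0.306,0,0,8.5],[2,-35,30.2,-0.306,0,0,8.5],[2,-35,30.2,-0.306,0,0,8.5],[2,-35,30.2,-0.306,0,0,8.5]]

```text
time_s: 4.13
position: [0.5252, -0.0399, 0.2685]
tool_rot: [[-0.003, -0.096, -0.995], [0.001, -0.995, 0.096], [-1.0, -0.001, 0.003]]
ft_force: [1.5, 1.3, -0.3]
grip_width: 0.085
```

```bash
python3 -c "
from h import *
go([.45,.237,.26],-95.5)"
```

```text
t 4.13 pos [ 0.5252 -0.0399  0.2685] yaw -95.5 F [ 1.5  1.3 -0.3] w 0.085 q [-17.  19.  75.  -0.  87.  78.]
shift [  0.9  -26.83  10.15] turn [-0.001  0.003  0.001]
```

The peg lies along the clamp's x at y≈0, with its back end at about +22 mm and so its front end at about −49 mm. On to the tongs.

Call:
carry_out:
  motion:
    - [[0.6,-27,10,0,0,0,8.5],[0.6,-27,10,0,0,0,8.5],[0.6,-27,10,0,0,0,8.5],[0.6,-27,10,0,0,0,8.5],[0.6,-27,10,0,0,0,8.5]]

```text
time_s: 4.55
position: [0.472, 0.1613, 0.2644]
tool_rot: [[-0.003, -0.097, -0.995], [-0.0, -0.995, 0.097], [-1.0, 0.001, 0.003]]
ft_force: [1.0, 0.2, -0.3]
grip_width: 0.085
```

```bash
python3 -c "
from h import *
go([.45,.237,.26],-95.5)"
```

```text
t 4.55 pos [0.472  0.1613 0.2644] yaw -95.5 F [ 1.   0.2 -0.3] w 0.085 q [  5.  16.  80.  -0.  85. 101.]
shift [ 0.44 -7.32  2.92] turn [-0.001  0.003 -0.001]
```

Call:
carry_out:
  motion:
    - [[0.3,-7.3,2.9,0,0,0,8.5],[0.3,-7.3,2.9,0,0,0,8.5],[0.3,-7.3,2.9,0,0,0,8.5]]

```text
time_s: 4.8
position: [0.4488, 0.2398, 0.2612]
tool_rot: [[-0.004, -0.09, -0.996], [0.001, -0.996, 0.09], [-1.0, -0.0, 0.004]]
ft_force: [0.1, -0.1, -0.3]
grip_width: 0.0849
```

```bash
python3 -c "
from h import *
go([.525,.237,.05],-95.5)
d=snap('wrist','w4.png')"
```

```text
t 4.8 pos [0.4488 0.2398 0.2612] yaw -95.2 F [ 0.1 -0.1 -0.3] w 0.0849 q [ 15.  17.  79.   0.  85. 110.]
shift [21.09 -0.4  -7.7 ] turn [0.006 0.004 0.   ]
```

View pics/w4.png

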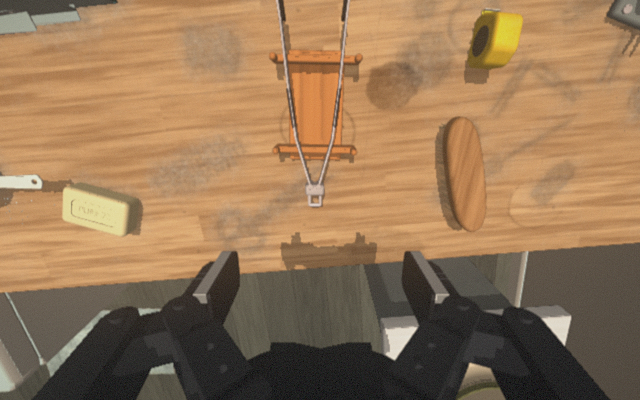

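The wrist view shows the tongs nearly aligned with the gripper. The pivot is at (316,189), the black grip pads are at ≈(293,105) and (338,105), and the rest's crossbars are at rows 57 and 150. Measuring the pads.

```bash
python3 - <<'E'
from h import *
d=dict(np.load('pics/w4.npz')); im=d['image'].astype(int); g=im.max(2)
m=(g[0:200,270:365]<75).astype(np.uint8); n,l,s,c=cv2.connectedComponentsWithStats(m,connectivity=8)
for i in range(1,n):
    if s[i,4]>12:
        x,y,w,h=s[i,:4]; x+=270
        print(x,y,w,h,c[i]+[270,0],[plane(d,x+w/2,v,.052)[:2].round(4) for v in (y,y+h)],plane(d,*(c[i]+[270,0]),.045).round(4))
for n_,u,v,z in(('piv',316,189,.05),): print(n_,plane(d,u,v,z))
# rest crossbar ends z .046
print([plane(d,u,v,.04)[:2].round(4) for u,v in((273,57),(361,58),(277,149),(355,151))])
for v in (90,105,120): print(v,g[v,280:352])
E
```

```text
279 0 6 21 [281.79310345   9.75862069] [array([0.6299, 0.2627]), array([0.6113, 0.2652])] [0.6232 0.2647 0.045 ]
342 2 4 18 [343.73529412  10.67647059] [array([0.6224, 0.1998]), array([0.6064, 0.2008])] [0.6165 0.1999 0.045 ]
piv [0.42529024 0.2474231  0.05      ]
[array([0.5802, 0.2811]), array([0.5703, 0.1831]), array([0.4779, 0.2908]), array([0.4668, 0.1952])]
90 [200 200 203 196 206 195 132 103 145 121  86 105 138 166 213 225 225 225
 221 214 200 201 202 205 212 212 216 218 218 218 219 220 220 216 217 216
 219 220 222 211 199 196 195 199 206 208 213 216 216 218 214 217 214 217
 220 224 197 141 169 115 100 178 188 169 190 196 195 192 196 195 190 194]
105 [204 202 206 203 200 203 198 191 148 106 136 136  92  98 157 215 224 221
 211 201 201 198 199 208 211 217 217 217 215 218 221 222 220 219 217 218
 217 217 217 213 212 206 196 204 207 210 216 215 216 213 214 214 217 221
 184 134 178 126  86 148 218 214 188 196 201 205 202 204 202 200 200 203]
120 [180 177 180 192 190 192 191 198 194 189 179 118 132 171 107  94 165 218
 217 200 193 200 199 209 215 215 219 218 219 215 218 216 219 215 216 217
 220 219 216 218 213 205 198 202 206 215 215 214 216 216 215 219 200 139
 160 117  79 151 221 226 221 201 175 188 200 199 195 196 194 198 177 169]
```

```bash
python3 -c "
from h import *
go([.521,.238,.10],-95.4)"
```

```text
t 4.85 pos [0.4499 0.2375 0.2613] yaw -95.2 F [ 0.4  0.2 -0.7] w 0.085 q [ 14.  17.  79.   0.  85. 110.]
shift [16.1  -0.71 -7.13] turn [ 0.003  0.003 -0.001]
```

Call:
carry_out:
  motion:
    - [[4,-0.5,-4,0,0,0,8.5],[8,-0.6,-7,0,0,0,8.5],[12,-0.6,-7.1,0,0,0,8.5],[16,-0.6,-7.1,0,0,0,8.5],[16,-0.6,-7.1,0,0,0,8.5]]

```text
time_s: 5.27
position: [0.5212, 0.2321, 0.0964]
tool_rot: [[-0.01, -0.098, -0.995], [-0.002, -0.995, 0.098], [-1.0, 0.003, 0.01]]
ft_force: [-0.6, -0.4, 0.3]
grip_width: 0.0851
```

```bash
python3 -c "
from h import *
go([.521,.238,.031],-95.4)"
```

```text
t 5.27 pos [0.5212 0.2321 0.0964] yaw -95.6 F [-0.6 -0.4  0.3] w 0.0851 q [ 12.  32.  83.  -0.  66. 108.]
shift [ 6.54 -0.6   0.01] turn [-0.004  0.01  -0.003]
```

Call:
carry_out:
  motion:
    - [[1.5,0,0,0,0,0,8.5],[1.5,0,0,0,0,0,8.5],[1.5,0,0,0,0,0,8.5]]

```text
time_s: 5.52
position: [0.5228, 0.2333, 0.0871]
tool_rot: [[-0.003, -0.097, -0.995], [-0.001, -0.995, 0.097], [-1.0, 0.001, 0.003]]
ft_force: [-0.6, -0.2, -0.4]
grip_width: 0.085
```

```bash
python3 -c "
from h import *
go([.521,.238,.031],-95.4)
for i in range(4): print(snap('wrist','w5.png')['t'].round(4), np.round(env.observe()['position'],4))
d=dict(np.load('pics/w5.npz'));print([proj(d,np.array(p)).round(1) for p in((.521,.238,.052),(.425,.2474,.05),(.521,.238,.04))])"
```

```text
t 5.52 pos [0.5228 0.2333 0.0871] yaw -95.6 F [-0.6 -0.2 -0.4] w 0.085 q [ 12.  33.  83.  -0.  64. 108.]
shift [ 5.61 -0.46  0.21] turn [-0.003  0.003 -0.001]
[0.2827 0.479  0.3907] [0.5233 0.2336 0.0882]
[0.283  0.4798 0.3907] [0.5236 0.2339 0.0889]
[0.2832 0.4802 0.3906] [0.5236 0.2341 0.0891]
[0.2833 0.4804 0.3906] [0.5236 0.2342 0.0892]
[array([314.7, 236.5]), array([315.4, 349.7]), array([315. , 228.8])]
```

View pics/w5.png

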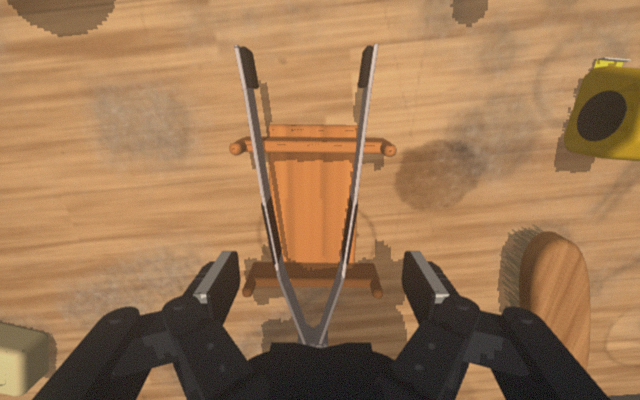

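The view shows the tips' black pads at (249,66) and (368,66), and the grip pads at about (268,232) and (351,232). The tongs' axis is therefore left of the gripper's centre line (column 321). Refining by mask.

```bash
python3 - <<'E'
from h import *
d=dict(np.load('pics/w5.npz')); im=d['image'].astype(int); g=im.max(2)
for nm,(x0,x1,y0,y1) in dict(tl=(230,262,40,100),tr=(355,382,40,100),gl=(256,284,185,275),gr=(338,362,185,275)).items():
    m=(g[y0:y1,x0:x1]<72).astype(np.uint8); n,l,s,c=cv2.connectedComponentsWithStats(m,connectivity=8)
    k=1+np.argmax(s[1:,4]); x,y,w,h,a=s[k]; print(nm,x+x0,y+y0,w,h,a,c[k]+[x0,y0],plane(d,*(c[k]+[x0,y0]),.045).round(4))
# steel edge columns along rows, at top z .052
for v in (215,230,245):
    L=g[v,255:290]; Rr=g[v,335:365]
    print(v,255+np.where(L<90)[0][[0,-1]] if (L<90).any() else '',335+np.where(Rr<90)[0][[0,-1]] if (Rr<90).any() else '')
E
```

```text
tl 246 49 12 39 151 [251.72847682  68.36423841] [0.6252 0.2631 0.045 ]
tr 361 66 3 5 7 [361.71428571  68.14285714] [0.6193 0.2013 0.045 ]
gl 267 198 14 63 255 [273.83137255 228.79215686] [0.526  0.2653 0.045 ]
gr 342 199 10 59 137 [346.27737226 229.24817518] [0.5209 0.2168 0.045 ]
215 [264 273] [347 355]
230 [267 276] [345 352]
245 [270 279] [343 350]
```

```bash
python3 -c "
from h import *
go([.5235,.241,.031],-95.2)"
```

```text
t 5.72 pos [0.5236 0.2342 0.0892] yaw -95.5 F [0.  0.8 0.5] w 0.0848 q [ 12.  33.  83.  -0.  64. 108.]
shift [ 5.82 -0.68  0.08] turn [-0.006 -0.002  0.001]
```

Call:
carry_out:
  motion:
    - [[0.5,-0.7,0,0,0,0,8.5],[2,-0.7,0,0,0,0,8.5],[4,-0.7,0,0,0,0,8.5],[5.8,-0.7,0,0,0,0,8.5],[5.8,-0.7,0,0,0,0,8.5]]
  grip_force: 25

```text
time_s: 6.13
position: [0.5223, 0.2413, 0.0272]
tool_rot: [[-0.005, -0.096, -0.995], [-0.001, -0.995, 0.096], [-1.0, 0.002, 0.005]]
ft_force: [0.4, 0.3, -0.5]
grip_width: 0.0854
```

Call:
carry_out:
  motion:
    - [[0,0,0,0,0,0,7],[0,0,0,0,0,0,6],[0,0,0,0,0,0,5.2],[0,0,0,0,0,0,4.6],[0,0,0,0,0,0,4.5]]

```text
time_s: 6.55
position: [0.5253, 0.2417, 0.0326]
tool_rot: [[0.005, -0.096, -0.995], [0.001, -0.995, 0.096], [-1.0, -0.002, -0.005]]
ft_force: [-0.7, 1.5, 7.6]
grip_width: 0.0455
```

Call:
carry_out:
  motion:
    - [[0,0,0,0,0,0,4.5],[0,0,0,0,0,0,4.5],[0,0,0,0,0,0,4.5]]

```text
time_s: 6.8
position: [0.5253, 0.2417, 0.0326]
tool_rot: [[0.005, -0.096, -0.995], [0.001, -0.995, 0.096], [-1.0, -0.002, -0.005]]
ft_force: [0.1, -0.3, 8.1]
grip_width: 0.0452
```

```bash
python3 -c "
from h import *
go([.5235,.241,.031],-95.2)
snap('wrist','w6.png')"
```

```text
t 6.8 pos [0.5253 0.2417 0.0326] yaw -95.5 F [ 0.1 -0.3  8.1] w 0.0452 q [ 13.  37.  86.   0.  57. 109.]
shift [0.15 0.09 0.17] turn [-0.006 -0.005  0.002]
```

View pics/w6.png

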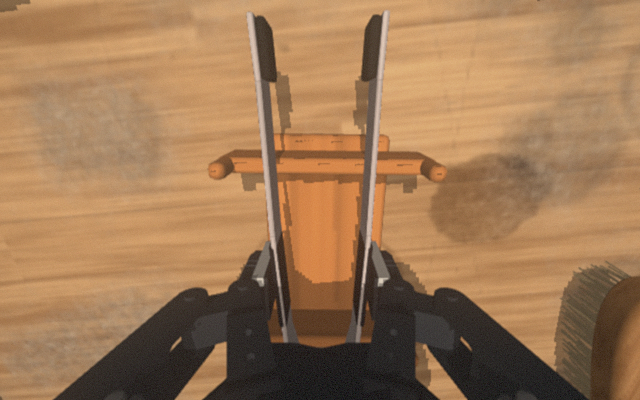

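The tongs are gripped between the fingers, with tip pads at (265,47) and (372,47) and a 45 mm opening. Lifting gently.

Call:
carry_out:
  motion:
    - [[-1,0,0,0,0,0,4.5],[-3,0,0,0,0,0,4.5],[-6,0,0,0,0,0,4.5],[-9,0,0,0,0,0,4.5],[-12,0,0,0,0,0,4.5]]

```text
time_s: 7.27
position: [0.5236, 0.2413, 0.1527]
tool_rot: [[0.001, -0.096, -0.995], [0.0, -0.995, 0.096], [-1.0, -0.0, -0.001]]
ft_force: [0.5, 0.1, -0.9]
grip_width: 0.0448
```

```bash
python3 - <<'E'
from h import *
go([.40,.16,.15],-95.5)
d=snap('wrist','w7.png'); im=d['image'].astype(int); g=im.max(2)
s=env.observe(); p=np.array(s['position']); R=np.array(s['tool_rot'])
e=dict(np.load('pics/w6.npz')); ge=e['image'].max(2).astype(int)
for dd,G in((e,ge),(d,g)):
  for x0,x1 in((240,300),(340,400)):
    m=(G[0:110,x0:x1]<75).astype(np.uint8); n,l,st,c=cv2.connectedComponentsWithStats(m,connectivity=8)
    k=1+np.argmax(st[1:,4]); print(st[k][:4]+[x0,0,0,0],c[k]+[x0,0])
E
```

```text
t 7.27 pos [0.5236 0.2413 0.1527] yaw -95.5 F [ 0.5  0.1 -0.9] w 0.0448 q [ 13.  29.  78.   0.  73. 109.]
shift [ 0.25  9.28 11.52] turn [-0.    -0.001  0.   ]
[255  17  21  65] [266.09117647  49.59558824]
[362  19  11  62] [366.46428571  53.50714286]
[254  16  22  65] [265.67787115  47.80672269]
[362  15  20  65] [368.50391645  47.42036554]
```

The tips kept their place in the image, and the −0.9 N reading matches the tongs' weight. I carry them back to low x first.

Call:
carry_out:
  motion:
    - [[0,2,1.5,0,0,0,4.5],[0,5,4,0,0,0,4.5],[0,8.5,7,0,0,0,4.5],[0,12,9.5,0,0,0,4.5],[0,15.2,11,0,0,0,4.5]]

```text
time_s: 7.73
position: [0.3973, 0.1002, 0.1507]
tool_rot: [[0.001, -0.095, -0.996], [0.0, -0.996, 0.095], [-1.0, -0.0, -0.001]]
ft_force: [1.0, -2.0, -0.1]
grip_width: 0.0451
```

```bash
python3 -c "
from h import *
go([.41,-.08,.15],-112.8)"
```

```text
t 7.73 pos [0.3973 0.1002 0.1507] yaw -95.4 F [ 1.  -2.  -0.1] w 0.0451 q [ -3.  14. 104.   0.  62.  93.]
shift [ 0.07 17.82 -2.96] turn [ 0.303 -0.001  0.   ]
```

Call:
carry_out:
  motion:
    - [[0,2.5,-0.5,0.05,0,0,4.5],[0,6.5,-1,0.12,0,0,4.5],[0,10.5,-2,0.2,0,0,4.5],[0,14.5,-2.7,0.26,0,0,4.5],[0,18.1,-3,0.303,0,0,4.5]]

```text
time_s: 8.15
position: [0.4125, -0.085, 0.1511]
tool_rot: [[0.002, -0.392, -0.92], [-0.001, -0.92, 0.392], [-1.0, 0.0, -0.003]]
ft_force: [0.1, 0.0, -1.3]
grip_width: 0.0451
```

```bash
python3 -c "
from h import *
go([.4115,-.0844,.07],-112.8)"
```

```text
t 8.15 pos [ 0.4125 -0.085   0.1511] yaw -113.1 F [ 0.1  0.  -1.3] w 0.0451 q [-28.  15. 102.  -0.  63.  85.]
shift [ 8.11 -0.02  0.13] turn [-0.005 -0.003 -0.   ]
```

Call:
carry_out:
  motion:
    - [[2,0,0.1,-0.005,0,0,4.5],[5,0,0.1,-0.005,0,0,4.5],[8,0,0.1,-0.005,0,0,4.5],[10.4,0,0.1,-0.005,0,0,4.5],[10.8,0,0.1,-0.005,0,0,4.5]]

```text
time_s: 8.57
position: [0.41, -0.0817, 0.04]
tool_rot: [[-0.004, -0.385, -0.923], [0.002, -0.923, 0.385], [-1.0, -0.0, 0.004]]
ft_force: [-1.0, 0.4, -2.1]
grip_width: 0.0452
```

Call:
carry_out:
  motion:
    - [[0,0,0,0,0,0,4.5],[0,0,0,0,0,0,4.5]]

```text
time_s: 8.73
position: [0.4119, -0.0824, 0.0432]
tool_rot: [[0.002, -0.384, -0.923], [-0.001, -0.923, 0.384], [-1.0, 0.0, -0.002]]
ft_force: [0.2, -0.5, -0.7]
grip_width: 0.0454
```

```bash
python3 -c "
from h import *
go([.4898,-.1173,.0425],-112.8)
snap('wrist','w8.png');snap('side','s8.png')"
```

```text
t 8.73 pos [ 0.4119 -0.0824  0.0432] yaw -112.6 F [ 0.2 -0.5 -0.7] w 0.0454 q [-28.  26. 110.   0.  44.  85.]
shift [ 0.09  0.23 -8.54] turn [ 0.004 -0.002 -0.   ]
```

View pics/w8.png

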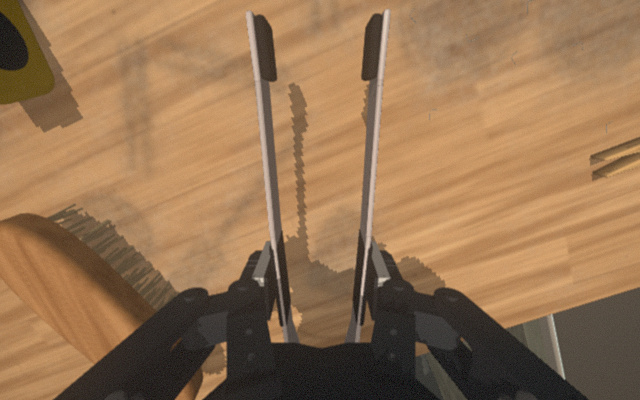

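The wrist view shows the tongs held as before, with tip pads at (265,48) and (372,48). The clamp is just above the picture's edge and the brush is clear. Computing the tip point.

```bash
python3 - <<'E'
from h import *
d=dict(np.load('pics/w8.npz'));g=d['image'].max(2).astype(int)
o=np.array([.617,-.1707]); yv=np.array([.387,.922]); xv=np.array([.922,-.387])
for z in(.051,.06):
  for u,v in((318,16),(318,81),(318,48),(318,250)):
    q=plane(d,u,v,z)[:2]; print(z,(u,v),q.round(4),'clamp',(1000*(q-o)@xv).round(1),(1000*(q-o)@yv).round(1))
p=np.array(env.observe()['position'])[:2]; print('tcp clamp',1000*(p-o)@xv,1000*(p-o)@yv)
print(proj(d,np.r_[o-.085*xv,.051]))
for v in(30,60,120,180): print(v,[ (i+240) for i in np.where(np.abs(np.diff(g[v,240:400]))>40)[0]])
E
```

```text
0.051 (318, 16) [ 0.5147 -0.1244] clamp -112.2 3.1
0.051 (318, 81) [ 0.4936 -0.1156] clamp -135.1 3.1
0.051 (318, 48) [ 0.5047 -0.1202] clamp -123.1 3.1
0.051 (318, 250) [ 0.4232 -0.0861] clamp -211.4 3.0
0.06 (318, 16) [ 0.5126 -0.1236] clamp -114.5 3.0
0.06 (318, 81) [ 0.4931 -0.1154] clamp -135.7 3.0
0.06 (318, 48) [ 0.5033 -0.1197] clamp -124.6 3.0
0.06 (318, 250) [ 0.4278 -0.0881] clamp -206.5 3.0
tcp clamp -223.14786476251533 2.09323679769866
[326.90675053 -73.877107  ]
30 [np.int64(253), np.int64(271), np.int64(272), np.int64(364), np.int64(365), np.int64(381), np.int64(382)]
60 [np.int64(257), np.int64(274), np.int64(275), np.int64(361), np.int64(362), np.int64(378)]
120 [np.int64(263), np.int64(271), np.int64(272), np.int64(374)]
180 [np.int64(269), np.int64(277), np.int64(362), np.int64(369)]
```

Call:
carry_out:
  motion:
    - [[0,0.3,-1,-0.002,0,0,4.5],[0,0.3,-2.5,-0.002,0,0,4.5],[0,0.3,-4,-0.002,0,0,4.5],[0,0.3,-5,-0.002,0,0,4.5],[0,0.3,-5,-0.002,0,0,4.5]]

```text
time_s: 9.25
position: [0.4588, -0.1056, 0.043]
tool_rot: [[0.004, -0.382, -0.924], [-0.002, -0.924, 0.382], [-1.0, 0.0, -0.004]]
ft_force: [-0.8, 0.1, -1.1]
grip_width: 0.0449
```

```bash
python3 - <<'E'
from h import *
go([.4898,-.1173,.0425],-112.8)
a=snap('wrist','w9.png');b=snap('side','s9.png');c=snap('top','t9.png')
I=lambda d,x,y,w,h,W,H: cv2.resize(d['image'][y:y+h,x:x+w,::-1],(W,H),interpolation=cv2.INTER_CUBIC)
m=np.vstack([I(a,200,0,240,120,600,300),np.hstack([I(b,270,150,100,100,300,300),I(c,323,140,100,100,300,300)])])
cv2.imwrite('pics/m9.png',m)
E
```

```text
t 9.25 pos [ 0.4588 -0.1056  0.043 ] yaw -112.5 F [-0.8  0.1 -1.1] w 0.0449 q [-27.  29. 103.  -0.  48.  85.]
shift [ 0.06 -0.1  -3.31] turn [ 0.005 -0.004 -0.   ]
```

View pics/m9.png

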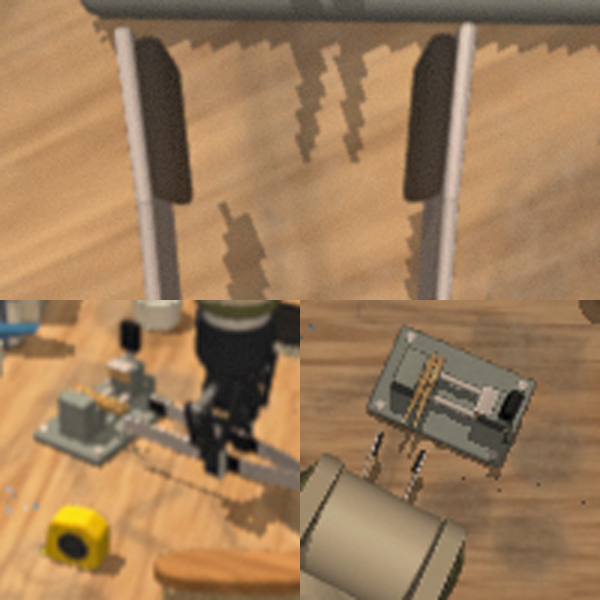

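The montage shows the tips just in front of the clamp base, straddling the peg's line. The base's +y corner is at wrist pixel (235,3). In the top view (t9) the tip ends are at about (350,184) and (364,190). Checking the lateral offset within each view.

```bash
python3 - <<'E'
from h import *
o=np.array([.617,-.1707]); yv=np.array([.387,.922]); xv=np.array([.922,-.387])
C=lambda q:(1000*np.array([(q[:2]-o)@xv,(q[:2]-o)@yv])).round(1)
w=dict(np.load('pics/w9.npz')); t=dict(np.load('pics/t9.npz'))
print('corner (-45,43)?',C(plane(w,235.2,3,.012)),'base edge',C(plane(w,400,9,.012)),'tips',[C(plane(w,200+u/2.5,v/2.5,.06)) for u,v in((118,30),(472,25),(295,35),(295,200))])
T=lambda u,v,z:C(plane(t,323+u/3,140+(v-300)/3,z) if 1 else 0)
U=lambda u,v,z:T(u-300,v,z)
print('top tips',U(380,433,.06),U(424,450,.06),'peg',[U(*p,.057) for p in((413,430),(424,395),(435,360))],'corners',[U(*p,.012) for p in((402,327),(535,380),(500,466),(367,411))])
im=t['image']; h=cv2.cvtColor(im,cv2.COLOR_RGB2HSV)
E
```

```text
corner (-45,43)? [-44.7  41. ] base edge [-46.8 -40.2] tips [array([-61.2,  24.7]), array([-60.3, -24.7]), array([-61.7,  -0.1]), array([-83.1,  -0.1])]
top tips [-65.5  20.6] [-63.8 -22.4] peg [array([-50.6,  -6.1]), array([-16.8,  -2.6]), array([17.1,  0.9])] corners [array([42.5, 41.6]), array([ 45.9, -94.6]), array([-43.1, -96.1]), array([-45.2,  40.2])]
```

Call:
carry_out:
  motion:
    - [[0,0,-0.8,0,0,0,4.5],[0,0,-1.6,0,0,0,4.5],[0,0,-2.4,0,0,0,4.5],[0,0,-3.2,0,0,0,4.5],[0,0,-3.2,0,0,0,4.5]]

```text
time_s: 9.82
position: [0.4875, -0.1172, 0.0421]
tool_rot: [[0.002, -0.383, -0.924], [-0.001, -0.924, 0.383], [-1.0, 0.0, -0.002]]
ft_force: [0.8, -0.7, -0.9]
grip_width: 0.0449
```

```bash
python3 - <<'E'
from h import *
go([.4898,-.1173,.0425],-112.8)
a=snap('wrist','w10.png');b=snap('side','s10.png');c=snap('top','t10.png')
I=lambda d,x,y,w,h,W,H: cv2.resize(d['image'][y:y+h,x:x+w,::-1],(W,H),interpolation=cv2.INTER_CUBIC)
m=np.vstack([I(a,200,0,240,120,600,300),np.hstack([I(b,280,160,70,70,300,300),I(c,338,150,60,60,300,300)])])
cv2.imwrite('pics/m10.png',m)
E
```

```text
t 9.82 pos [ 0.4875 -0.1172  0.0421] yaw -112.5 F [ 0.8 -0.7 -0.9] w 0.0449 q [-27.  31.  98.   0.  51.  85.]
shift [-0.04 -0.08 -0.22] turn [ 0.005 -0.002 -0.   ]
```

View pics/m10.png

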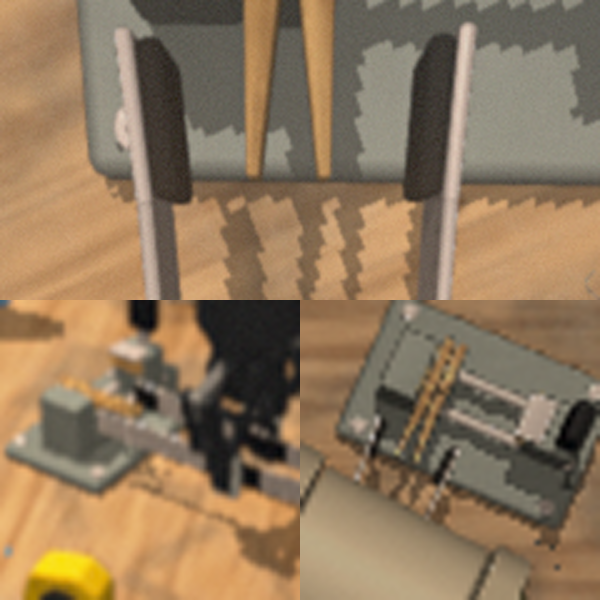

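The montage shows the open pads straddling the peg's front end. The peg legs end at crop row 177 and the pads span rows 38–200. The peg centre (289) is about 1 mm off the pads' middle (297), and the jaw is open. Squeezing.

Call:
carry_out:
  motion:
    - [[0,-0.1,0,0,0,0,4.1],[0,-0.1,0,0,0,0,3.7],[0,-0.1,0,0,0,0,3.4],[0,-0.1,0,0,0,0,3.0],[0,-0.1,0,0,0,0,2.8]]
  grip_force: 35

```text
time_s: 10.38
position: [0.4861, -0.1153, 0.0421]
tool_rot: [[-0.0, -0.382, -0.924], [0.0, -0.924, 0.382], [-1.0, 0.0, 0.0]]
ft_force: [-0.7, 0.4, -0.3]
grip_width: 0.0331
```

Call:
carry_out:
  motion:
    - [[0,0,0,0,0,0,2.8],[0,0,0,0,0,0,2.8],[0,0,0,0,0,0,2.8],[0,0,0,0,0,0,2.8]]

```text
time_s: 10.72
position: [0.4862, -0.1154, 0.042]
tool_rot: [[-0.0, -0.382, -0.924], [0.0, -0.924, 0.382], [-1.0, -0.0, 0.0]]
ft_force: [-0.8, -0.4, 0.2]
grip_width: 0.033
```

```bash
python3 - <<'E'
from h import *
go([.4898,-.1173,.0425],-112.8)
a=snap('wrist','w11.png');b=snap('side','s11.png')
I=lambda d,x,y,w,h,W,H: cv2.resize(d['image'][y:y+h,x:x+w,::-1],(W,H),interpolation=cv2.INTER_CUBIC)
cv2.imwrite('pics/m11.png',np.hstack([I(a,230,0,180,180,400,400),I(b,280,160,80,80,400,400)]))
E
```

```text
t 10.72 pos [ 0.4862 -0.1154  0.042 ] yaw -112.5 F [-0.8 -0.4  0.2] w 0.033 q [-27.  31.  98.   0.  51.  86.]
shift [-0.05  0.04 -0.41] turn [0.006 0.    0.   ]
```

View pics/m11.png

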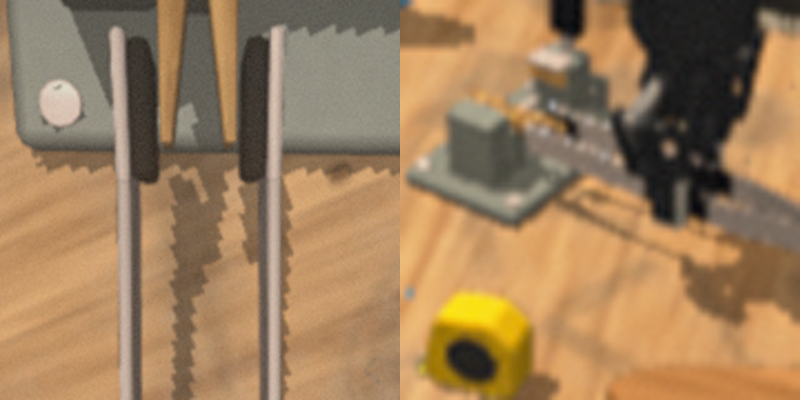

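The pads are closed on the peg: the opening stopped at 33 mm against a 28 mm command, and the peg sits between the pads at (198,100) in the crop. Lifting slowly.

Call:
carry_out:
  motion:
    - [[-0.3,0,0,0,0,0,2.8],[-0.8,0,0,0,0,0,2.8],[-1.5,0,0,0,0,0,2.8],[-2.5,0,0,0,0,0,2.8],[-3.5,0,0,0,0,0,2.8]]

```text
time_s: 11.23
position: [0.4862, -0.1154, 0.0779]
tool_rot: [[0.0, -0.382, -0.924], [-0.0, -0.924, 0.382], [-1.0, -0.0, -0.0]]
ft_force: [0.9, 1.1, -1.4]
grip_width: 0.0332
```

```bash
python3 - <<'E'
from h import *
go([.4862,-.1154,.144],-112.5)
a=snap('wrist','w12.png');b=snap('side','s12.png')
I=lambda d,x,y,w,h,W,H: cv2.resize(d['image'][y:y+h,x:x+w,::-1],(W,H),interpolation=cv2.INTER_CUBIC)
cv2.imwrite('pics/m12.png',np.hstack([I(a,230,0,180,180,400,400),I(b,270,130,100,100,400,400)]))
E
```

```text
t 11.23 pos [ 0.4862 -0.1154  0.0779] yaw -112.5 F [ 0.9  1.1 -1.4] w 0.0332 q [-27.  28.  96.   0.  56.  86.]
shift [-6.61 -0.   -0.  ] turn [ 0. -0.  0.]
```

View pics/m12.png

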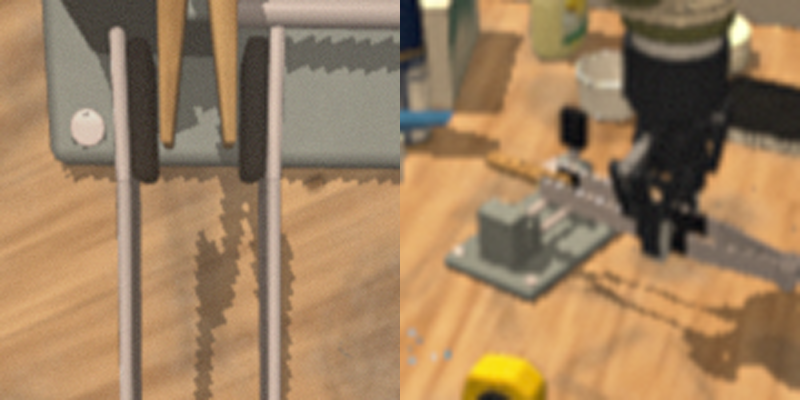

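The peg came up with the tongs. It keeps the same place between the pads at (198,100), and in the side view it is clear of the bed. I raise the rest: total lift 10.2 cm.

Call:
carry_out:
  motion:
    - [[-1,0,0,0,0,0,2.8],[-2.5,0,0,0,0,0,2.8],[-4.2,0,0,0,0,0,2.8],[-5.7,0,0,0,0,0,2.8],[-6.6,0,0,0,0,0,2.8]]

```text
time_s: 11.75
position: [0.4864, -0.1155, 0.1443]
tool_rot: [[0.001, -0.382, -0.924], [-0.001, -0.924, 0.382], [-1.0, 0.0, -0.002]]
ft_force: [-0.4, 0.3, -1.5]
grip_width: 0.0332
```

Call:
carry_out:
  motion:
    - [[0,0,0,0,0,0,2.8],[0,0,0,0,0,0,2.8],[0,0,0,0,0,0,2.8],[0,0,0,0,0,0,2.8],[0,0,0,0,0,0,2.8]]

```text
time_s: 12.17
position: [0.4859, -0.1153, 0.1422]
tool_rot: [[-0.001, -0.382, -0.924], [0.001, -0.924, 0.382], [-1.0, -0.0, 0.001]]
ft_force: [-0.6, 0.3, -1.3]
grip_width: 0.0337
```

```bash
python3 - <<'E'
from h import *
go([.4862,-.1154,.144],-112.5)
a=snap('wrist','w13.png');b=snap('side','s13.png');c=snap('top','t13.png')
I=lambda d,x,y,w,h,W,H: cv2.resize(d['image'][y:y+h,x:x+w,::-1],(W,H),interpolation=cv2.INTER_CUBIC)
cv2.imwrite('pics/m13.png',np.vstack([np.hstack([I(a,230,0,180,135,400,300),I(b,250,110,120,90,400,300)]),np.hstack([I(c,340,140,160,120,400,300),I(b,230,230,120,90,400,300)])]))
E
```

```text
t 12.17 pos [ 0.4859 -0.1153  0.1422] yaw -112.5 F [-0.6  0.3 -1.3] w 0.0337 q [-27.  23.  91.   0.  66.  86.]
shift [-0.18 -0.   -0.03] turn [0.    0.001 0.   ]
```

View pics/m13.png

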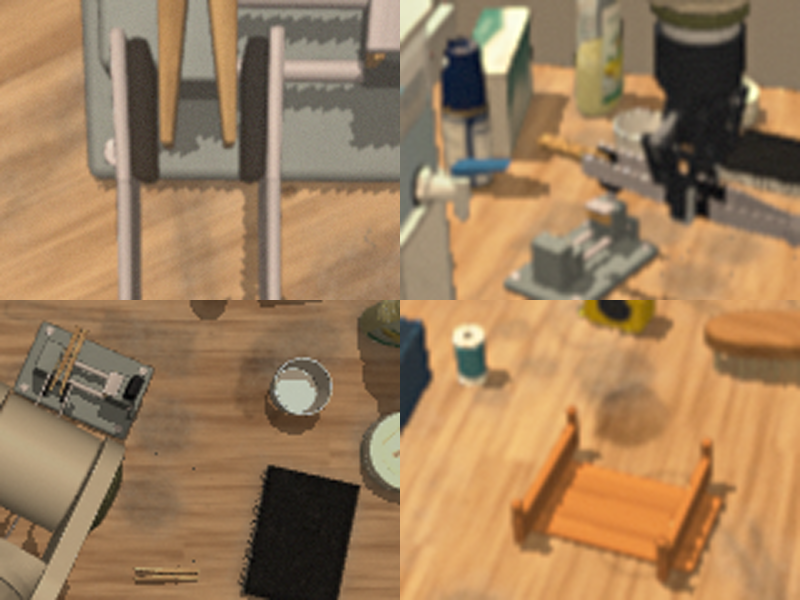

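The last montage shows the peg held high in the tongs (side crop (575,150), well above the clamp) and in the same place between the pads. The jaw is still open, the rest is empty, and the spare peg, cup and spool are in place. Handing in.

```bash
python3 -c "
from h import *
print(env.close_job())"
```

```text
the job is handed in; nothing more can be done
None
```

I carried out the job in the order asked and handed it in at about 12.3 s of the 58 s allowed. It reported no verdict.

- **Clamp:** I slid the jaw by its handle to its stop, about 44 mm, and released it. The peak reaction was about 31 N. The last pictures show it still open.
- **Tongs and peg:** I took the tongs from the rest half-squeezed and brought them in from the front. I then closed them on the peg's projecting end and lifted about 10 cm. The arm rose from 0.042 m to 0.142 m.
- **Last checks:** The fingers stopped at 33–34 mm against a 28 mm command. The wrist read −1.3 N, which roughly fits the weight of the tongs plus the peg. The peg kept the same place between the pads in the wrist pictures before and after the lift. The spare peg, cup and spool looked undisturbed.
- **Small disagreements:**
  - Measured arm positions wandered a few millimetres just after moves, so I let the arm settle before reading them.
  - Upward forces of 6–8 N showed when the fingers closed on the handle and on the tongs; they were gone once released or lifted.
  - One top-view reading suggested the peg lay about 6° askew, but the wrist view showed it straight.
- **Picture budget:** I viewed 12 pictures, two past the budget of 10, to check the squeeze and the lift.

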